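Pack the last praline box and close the carton

ROBOT

A 7-joint arm with a two-finger parallel gripper is mounted at the origin on the work surface. World frame = base frame: x ahead of the robot, y to its left, z up, the work surface at z = 0. Lengths are in m, angles in rad, forces in N, time in s.
With the tool pointing down it reaches from about 0.425 to 0.975 m from the base axis. Payload 16.7 kg.
Tool frame: the origin (TCP) lies between the finger pads; the fingertips stand ahead of it and the grasp point (between the pads) lies 2 mm behind it (bot.tcp_to_tips is the z of the fingertips in the tool frame, in m); z points along the fingers, y is the line along which they close (so a half turn about z gives the same grasp; the last joint's range is limited). The gripper opens to 85 mm and grips with 20 to 120 N. Pads are 22 mm wide; open, the fingers measure 114 mm over their backs; the gripper's body (76 mm by 85 mm) begins 54 mm behind the grasp point. The pads swing forward as they close: fully open they stand 13 mm farther back than shut.
Start: joints at [1.042, 0.426, 0.074, 1.606, -0.034, 1.111, -0.067], TCP at [0.25, -0.627, 0.248] pointing down, gripper open.
Joint ranges: [-2.85, 2.85], [-0.5, 2.14], [-1.23, 1.37], [0.21, 2.46], [-1.02, 4.16], [0.16, 2.05], [-2.73, 2.73]. Speed limits (rad/s): [1.89, 1.89, 2.39, 2.39, 3.01, 3.01, 3.01].

INTERFACE

Orientations are given as a 3x3 rotation matrix whose columns are the frame's x, y, z axes.
In Python, from station import sense, eyes, ticket, spotter, bot gives the robot as it stands.
- The arm moves only by the tool play_rows, never from a script. Its argument "motion" is a list of rows, each an object with "slide": the shift along the world's x, y, z in m, a list of three; "twist": the turn about the world's z in rad. In form: [{"slide": [dx, dy, dz], "twist": twist}, ...]. A call has 1 to 20 rows; each row is the pose to reach, as a shift and turn from the pose commanded when the call began; what a row does not reach only later rows make up. A row lasts 1/10 s, in which the tool goes at most 50 mm and 8.59 degrees, less where a joint would pass 70% of its speed; a pose out of reach is approached as far as the arm can. A call with a gripper value outside its range is refused whole. "grip" is the opening, from 0 (shut) to 1 (fully open), set as the call begins (left out, the last holds). The fingers move at their own pace and stop on an object; the grip force is fixed at half the most. Time passes only in rows, so rows that repeat a pose let the fingers close. It gives the time, the measured TCP pose, the force, the opening and the grip force at its end, in the units of the state.
- sense(): the state, without advancing time (a new reading comes with each control period).
- eyes.read_camera(name): name is "scene" or "top"; returns (picture, depth): 420x560x3 uint8, red, green, blue; 420x560 float32, m along the optical axis (not along the pixel's ray), 0 where there is no reading.
- eyes.get_calibration(name): a dict with "intrinsics" (3x3 intrinsics, pixels), "T" (4x4, takes a point from camera to world coordinates). Camera axes: x right, y down, z forward; pixel columns grow to the right and rows downward; lengths in m; the calibration is good to about 2 mm. A picture is of the moment at which its call begins. get_calibration takes no time and is no camera call.
- ticket.finish_job(): hands the job in; it is judged then, once.
Trained networks look in the newest picture that a camera, given by its name, has taken for a name from the list of things; names that differ only in an ending like _2 or _b are one class to them, and where a whole thing is asked for, a point or a joint stands for the part that bears it (a point fixed in the world has none). Each returns a list of dicts, best first, with "p" (0 to 1); they miss things now and then, are a little off and sometimes report something else, mostly with a low value. They report only what shows in the picture. A call takes as long as a camera call. They do not tell look-alikes from the thing itself.
- spotter.cut_out(target, camera): "mask" (420x560 bool, what is visible of it) and "extent" ([left, top, width, height] in pixels, round what is visible of it).
- spotter.tip_of(target, camera): "xy" ([column, row] in pixels: a listed point, or the origin of a listed thing).
The state is a dict: "time_s": time; "qpos": joint angles; "dq": joint speeds; "tau": joint torques, N m; "ee_pos": TCP position; "ee_rot": TCP orientation; "wrist_force": force on the tool from outside, world axes, zero at the start; "ft_torque": the same for the moment, N m; "width": opening from 0.0 (shut) to 1.0 (fully open); "grip_force": force on a finger pad.
Only numpy, scipy, OpenCV 4.12 (cv2) and the standard library are available. Lean on these libraries where they do the work, as an engineer would, in place of code of your own. Each camera call takes 0.05 s, during which the arm holds its last target. There are 200 camera calls.

TASK

Set the loose praline box upright into the empty place between the two boxes already in the carton, lowering it to the carton's floor rather than dropping it. Then close the carton in the proper order, folding each flap fully down flat: first the two short end flaps (either one first), then the narrower long flap on the side away from the robot, and last the wider long flap on the robot's side, over everything. Leave the mould, jar and scraper where they are.

Things in the scene. Friction and masses are not known exactly. Their poses are not given: they have to be found in the camera images.
- carton: Open cardboard carton, 150 mm (its x) by 240 mm (its y), 90 mm high, fixed to the bench, walls and floor 4 mm. Origin: centre of its underside; x points away from the robot (turned up to 0.35 rad), z up. Two praline boxes, 120 x 50 x 75 mm high, stand fixed in it at its y ends, centred at y = +89 and -89 mm. Four flaps of 3 mm cardboard stand open round the rim, leaning outward.
- gap (a point): Centre of the empty place between the two packed boxes, on the carton's inner floor, 4 mm above the carton's underside; axes as the carton's. The place is 142 mm in x and 128 mm in y.
- giftbox_center (a point): Centre (half-way up) of the loose praline box: a closed rigid box 120 mm (its x) by 50 mm (its y) by 75 mm high, light paper sides with a dark brown lid, 0.17 to 0.35 kg, standing upright on the bench to the right of the carton. It has its two long sides along its x, so it is taken across its 50 mm y.
- short_left (a joint): Short end flap at the carton's +y end: 144 mm wide, 70 mm from crease to free edge. Crease along the carton's x, at carton (0, +120, 91.5) mm. Rad: 0 = folded flat shut (a stop), 1.57 = upright, more = leaning outward. Stays where it is left; about 0.5 to 1 N at its edge turns it.
- short_right (a joint): Short end flap at the carton's -y end: 144 mm wide, 70 mm from crease to free edge. Crease along the carton's x, at carton (0, -120, 91.5) mm. Rad: 0 = folded flat shut (a stop), 1.57 = upright, more = leaning outward. Stays where it is left; about 0.5 to 1 N at its edge turns it.
- long_far (a joint): Narrower long flap on the side away from the robot: 238 mm long, 65 mm from crease to free edge. Crease along the carton's y, at carton (+75, 0, 94.5) mm. Rad: 0 = folded flat shut (a stop), 1.57 = upright, more = leaning outward. Stays where it is left; about 0.5 to 1 N at its edge turns it.
- long_near (a joint): Wider long flap on the robot's side: 238 mm long, 105 mm from crease to free edge. Crease along the carton's y, at carton (-75, 0, 97.5) mm; it closes on top of the others. Rad: 0 = folded flat shut (a stop), 1.57 = upright, more = leaning outward. Stays where it is left; about 0.5 to 1 N at its edge turns it.
- short_left_edge (a point): Middle of the free edge of short_left, on its outer face.
- short_right_edge (a point): Middle of the free edge of short_right, on its outer face.
- long_far_edge (a point): Middle of the free edge of long_far, on its outer face.
- long_near_edge (a point): Middle of the free edge of long_near, on its outer face.
- mould: Bystander: reddish-brown chocolate mould plate with round cavities, 150 x 260 x 26 mm, lying to the left; origin at the centre of its underside.
- jar: Bystander: white plastic jar, 72 mm across, 110 mm high, to the left of the carton; origin at the centre of its underside.
- scraper: Bystander: spatula with a red handle lying on the bench, beyond and to the right; origin about the middle of its underside.
- giftbox: The same loose praline box; origin at the centre of its underside.
Not all that is in view belongs to the job. Of the things that look like the giftbox, take the one that is farthest to the robot's right at the start.

How it is judged:
By the outcome, as a careful person would: the job done as asked, in the order asked, and still so for the second after the job is handed in, with the robot touching nothing.
It also fails if it takes over 58 s, if anything falls off the work surface, if the arm or the gripper's body presses on something with over 40 N, if the wrist force passes 120 N, or if a joint passes its speed limit or range.

## Working session

There is one attempt and no reset: what is moved stays moved. The work goes in short steps, Python scripts to look and compute and a tool call to move; the robot and the scene stay as the last step left them, time stands still between calls to the robot, and variables do not carry over. Pictures are saved under pics/ and viewed, at most 10 in all, crops included, and the job is handed in when it is done.

Besides the shell and the picture viewer there is one more tool, called after "Request:" by a JSON object that holds its "method" and its "body". play_rows: Moves the arm, as the interface text tells. Its arguments: {"type":"object","properties":{"motion":{"type":"array"},"grip":{"type":"number"}},"required":["motion"]}

```bash
mkdir -p pics
cat > h.py <<'E'
import numpy as np, cv2
from station import sense, eyes, ticket, spotter, bot
def cloud(name,d):
    c=eyes.get_calibration(name);K=np.array(c["intrinsics"]);T=np.array(c["T"])
    v,u=np.mgrid[:d.shape[0],:d.shape[1]]
    P=np.stack([(u-K[0,2])/K[0,0]*d,(v-K[1,2])/K[1,1]*d,d],-1)
    return P@T[:3,:3].T+T[:3,3]
def proj(name,p):
    c=eyes.get_calibration(name);K=np.array(c["intrinsics"]);T=np.array(c["T"])
    q=(np.asarray(p)-T[:3,3])@T[:3,:3];q=q@K.T;return q[...,:2]/q[...,2:]
E
python3 - <<'E'
from h import *
s=sense();print(s["time_s"],s["ee_pos"],s["ee_rot"],s["width"],bot.tcp_to_tips)
out=[]
for n in("scene","top"):
    p,d=eyes.read_camera(n);C=cloud(n,d);np.save(n+".npy",C);cv2.imwrite(f"pics/{n}0.png",p[:,:,::-1]);np.save(n+"_rgb.npy",p)
    print(n,eyes.get_calibration(n)["T"][:3,3])
    for t in("giftbox","carton"):
        for r in spotter.cut_out(t,n):
            m=r["mask"]&(d>0);Q=C[m];print(t,r["p"],r["extent"],np.median(Q,0).round(3),Q.min(0).round(3),Q.max(0).round(3))
    for t in("gap","giftbox_center","short_left_edge","short_right_edge","long_far_edge","long_near_edge"):
        for r in spotter.tip_of(t,n):
            x,y=np.round(r["xy"]).astype(int);print(t,round(r["p"],2),r["xy"],C[y,x].round(3) if 0<=y<420 and 0<=x<560 else None)
E
python3 -c "
import cv2,numpy as np
a=cv2.imread('pics/scene0.png');b=cv2.imread('pics/top0.png')
cv2.imwrite('pics/both0.png',cv2.resize(np.vstack([a,b]),(400,600)))"
```

```text
0.0 [ 0.25007303 -0.62654233  0.24760761] [[ 9.28767211e-01  3.70663122e-01 -5.64398097e-04]
 [ 3.70663542e-01 -9.28766457e-01  1.18618285e-03]
 [-8.45197812e-05 -1.31088954e-03 -9.99999137e-01]] 1.000371183965997 0.017
scene [ 1.09302154 -0.4522231   0.98024304]
giftbox 0.89 [122.1, 283.7, 54.2, 53.6] [ 0.519 -0.355  0.075] [ 0.438 -0.383 -0.001] [ 0.564 -0.31   0.081]
giftbox 0.69 [175.5, 262.9, 53.3, 47.7] [ 0.556 -0.225  0.074] [ 0.43  -0.255 -0.003] [ 0.606 -0.162  0.081]
giftbox 0.61 [177.8, 191.6, 34.4, 49.2] [ 0.363 -0.09   0.075] [ 0.202 -0.125 -0.002] [ 0.402 -0.01   0.081]
giftbox 0.57 [131.2, 233.3, 52.0, 45.4] [ 0.395 -0.249  0.071] [ 0.343 -0.308  0.001] [ 0.422 -0.182  0.081]
carton 0.72 [226.4, 148.4, 118.6, 125.1] [0.527 0.095 0.083] [ 0.279 -0.067 -0.003] [0.684 0.348 0.199]
carton 0.46 [328.0, 130.5, 82.6, 56.9] [0.548 0.505 0.026] [ 0.375  0.368 -0.004] [0.657 0.622 0.112]
gap 0.87 [284.4, 234.4] [0.555 0.075 0.004]
giftbox_center 0.79 [193.1, 220.9] [ 0.374 -0.113  0.075]
giftbox_center 0.75 [202.1, 284.1] [ 0.559 -0.223  0.076]
giftbox_center 0.69 [148.7, 308.6]
[... 854 characters left out ...]
 -0.005] [0.736 0.223 0.202]
carton 0.43 [233.0, 121.7, 105.5, 33.5] [0.657 0.075 0.122] [ 0.629 -0.06  -0.004] [0.738 0.197 0.152]
giftbox_center 0.94 [401.4, 197.4] [ 0.526 -0.203  0.079]
giftbox_center 0.92 [352.3, 277.0] [ 0.335 -0.085  0.074]
giftbox_center 0.71 [457.0, 210.1] [ 0.499 -0.337  0.073]
giftbox_center 0.68 [412.6, 257.4] [ 0.384 -0.229  0.074]
giftbox_center 0.57 [279.6, 213.5] [0.467 0.086 0.152]
short_left_edge 0.78 [223.2, 168.5] [0.57  0.216 0.153]
short_right_edge 0.84 [344.3, 178.2] [ 0.554 -0.058  0.146]
short_right_edge 0.36 [282.6, 192.0] [0.549 0.078 0.003]
long_far_edge 0.57 [284.9, 125.5] [0.675 0.078 0.145]
long_near_edge 0.79 [280.8, 215.3] [0.463 0.083 0.162]
```

View pics/scene0.png

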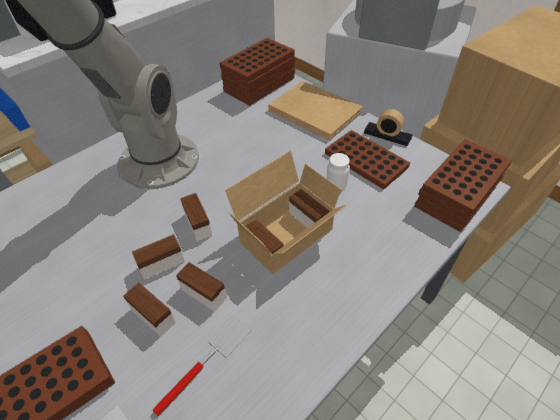

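View pics/top0.png

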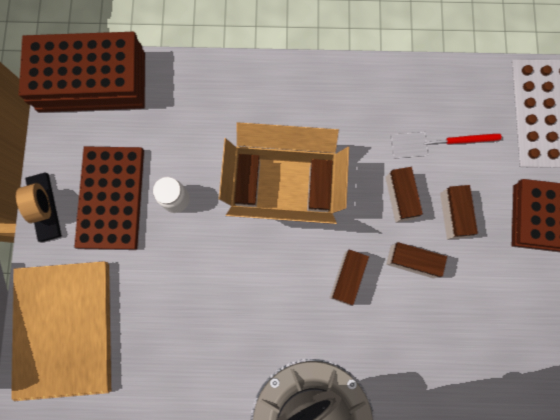

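The scene shows four box look-alikes. The rightmost is at top px (460,211) and scene px (149,308), and it is the target. The carton is open at top px (285,180). I'll fit the poses next.

Run:
```python
from h import *
C=np.load("top.npy");R=np.load("top_rgb.npy").astype(int)
def rect(m):
    m=cv2.morphologyEx(m.astype(np.uint8),cv2.MORPH_OPEN,np.ones((3,3)))>0
    r=cv2.minAreaRect((C[m][:,:2]*1000).astype(np.float32));return r,C[m][:,2].mean(),m.sum()
def box(a,b,c,d):return (C[...,0]>a)&(C[...,0]<b)&(C[...,1]>c)&(C[...,1]<d)
z=C[...,2]
print("gift",rect(box(.4,.6,-.43,-.28)&(z>.065)&(z<.1)))
dark=(R[...,0]<130)&(R[...,0]>R[...,2]+10)&(R.sum(-1)<220)
for c,d in((.1,.25),(-.07,.06)): print("packed",rect(box(.45,.7,c,d)&(z>.07)&(z<.088)&dark))
# flap clouds
S=np.load("scene.npy").reshape(-1,3);A=np.vstack([C.reshape(-1,3),S])
A=A[(abs(A[:,0]-.56)<.22)&(abs(A[:,1]-.08)<.22)&(A[:,2]>.1)&(A[:,2]<.25)]
np.save("A.npy",A)
ps=[]
for c,d in((.1,.25),(-.07,.06)):
    r=rect(box(.45,.7,c,d)&(z>.07)&(z<.088)&dark)[0];ps.append(np.array(r[0])/1000)
yv=ps[0]-ps[1];print("dist",np.linalg.norm(yv));c0=(ps[0]+ps[1])/2;th=np.arctan2(-yv[0],yv[1]);print("carton",c0,th)
Q=A.copy();Q[:,:2]-=c0;Rm=np.array([[np.cos(th),-np.sin(th)],[np.sin(th),np.cos(th)]]);Q[:,:2]=Q[:,:2]@Rm
for n,m in dict(far=(Q[:,0]>.07)&(abs(Q[:,1])<.1),near=(Q[:,0]<-.07)&(abs(Q[:,1])<.1),left=(Q[:,1]>.115)&(abs(Q[:,0])<.06),right=(Q[:,1]<-.115)&(abs(Q[:,0])<.06)).items():
    P=Q[m];k=0 if n in("far","near") else 1
    f=np.polyfit(P[:,2],P[:,k],1);print(n,len(P),"horizontal at z=.095:",np.polyval(f,.095).round(4),"slope",f[0].round(3),"zmax",np.percentile(P[:,2],99).round(3),"extent",np.percentile(P[:,1-k],[1,99]).round(3))
    f2=np.polyfit(P[:,1-k],P[:,k]-f[0]*P[:,2],1);print(" yaw resid",f2[0].round(3))
```

```text
gift (((500.112548828125, -350.5668640136719), (120.77210235595703, 52.836814880371094), 6.093132019042969), np.float64(0.07458381082411424), np.int64(1093))
packed (((565.623779296875, 169.5814971923828), (52.57400131225586, 121.24166107177734), 87.1336898803711), np.float64(0.07902459313145449), np.int64(1039))
packed (((555.87060546875, -10.405782699584961), (52.055335998535156, 121.24539184570312), 87.15103149414062), np.float64(0.0788215645003597), np.int64(1010))
dist 0.18025133930884168
carton [0.56074719 0.07958786] -0.05413518312464443
far 2175 horizontal at z=.095: 0.0739 slope 0.787 zmax 0.148 extent [-0.098  0.099]
 yaw resid -0.002
near 2918 horizontal at z=.095: -0.0716 slope -0.387 zmax 0.198 extent [-0.098  0.098]
 yaw resid -0.003
left 1250 horizontal at z=.095: 0.1187 slope 0.318 zmax 0.161 extent [-0.058  0.059]
 yaw resid 0.004
right 741 horizontal at z=.095: -0.12 slope -0.332 zmax 0.161 extent [-0.058  0.059]
 yaw resid 0.002
```

Request:
{"method": "play_rows", "body": {"motion": [{"slide": [0.04,0.045,0],"twist": -0.05},{"slide": [0.08,0.09,0],"twist": -0.1},{"slide": [0.12,0.13,0],"twist": -0.15},{"slide": [0.155,0.17,0],"twist": -0.2},{"slide": [0.19,0.21,-0.01],"twist": -0.25},{"slide": [0.22,0.243,-0.03],"twist": -0.274},{"slide": [0.24,0.265,-0.06],"twist": -0.274},{"slide": [0.25,0.276,-0.09],"twist": -0.274},{"slide": [0.25,0.276,-0.12],"twist": -0.274},{"slide": [0.25,0.276,-0.15],"twist": -0.274},{"slide": [0.25,0.276,-0.175],"twist": -0.274},{"slide": [0.25,0.276,-0.192],"twist": -0.274},{"slide": [0.25,0.276,-0.192],"twist": -0.274},{"slide": [0.25,0.276,-0.192],"twist": -0.274}], "grip": 1}}

```text
time_s: 2.3
ee_pos: [0.5003, -0.351, 0.0567]
ee_rot: [[0.994, 0.105, -0.0], [0.105, -0.994, 0.0], [-0.0, -0.0, -1.0]]
wrist_force: [0.9, 0.3, -0.2]
width: 0.996
grip_force: 0.0
```

Request:
{"method": "play_rows", "body": {"motion": [{"slide": [0,0,0],"twist": 0},{"slide": [0,0,0],"twist": 0},{"slide": [0,0,0],"twist": 0},{"slide": [0,0,0],"twist": 0},{"slide": [0,0,0],"twist": 0},{"slide": [0,0,0],"twist": 0},{"slide": [0,0,0],"twist": 0},{"slide": [0,0,0],"twist": 0}], "grip": 0}}

```text
time_s: 3.1
ee_pos: [0.5007, -0.3513, 0.0575]
ee_rot: [[0.994, 0.105, 0.001], [0.105, -0.994, -0.001], [0.001, 0.001, -1.0]]
wrist_force: [-1.6, -0.2, 8.7]
width: 0.577
grip_force: 61.0
```

Request:
{"method": "play_rows", "body": {"motion": [{"slide": [0,0,0.02],"twist": 0},{"slide": [0,0,0.05],"twist": 0},{"slide": [0.01,0,0.09],"twist": -0.03},{"slide": [0.03,0.01,0.13],"twist": -0.07},{"slide": [0.045,0.03,0.17],"twist": -0.11},{"slide": [0.06,0.06,0.195],"twist": -0.158},{"slide": [0.061,0.1,0.205],"twist": -0.158},{"slide": [0.061,0.145,0.205],"twist": -0.158},{"slide": [0.061,0.19,0.205],"twist": -0.158},{"slide": [0.061,0.235,0.205],"twist": -0.158},{"slide": [0.061,0.28,0.205],"twist": -0.158},{"slide": [0.061,0.325,0.205],"twist": -0.158},{"slide": [0.061,0.365,0.205],"twist": -0.158},{"slide": [0.061,0.4,0.205],"twist": -0.158},{"slide": [0.061,0.42,0.205],"twist": -0.158},{"slide": [0.061,0.431,0.205],"twist": -0.158},{"slide": [0.061,0.431,0.205],"twist": -0.158},{"slide": [0.061,0.431,0.205],"twist": -0.158}]}}

```text
time_s: 4.9
ee_pos: [0.5613, 0.0788, 0.2614]
ee_rot: [[0.999, -0.053, 0.0], [-0.053, -0.999, -0.0], [0.0, 0.0, -1.0]]
wrist_force: [0.1, 0.3, -2.2]
width: 0.578
grip_force: 63.1
```

Run:
```python
from h import *
s=sense();print(s["ee_pos"],s["wrist_force"],s["width"])
p,d=eyes.read_camera("top");C=cloud("top",d);cv2.imwrite("pics/t1.png",p[150:250,200:380,::-1].repeat(3,0).repeat(3,1))
m=(abs(C[...,0]-.56)<.09)&(abs(C[...,1]-.08)<.05)&(C[...,2]>.255)&(C[...,2]<.29)
print(m.sum(),np.percentile(C[m],[1,50,99],axis=0),cv2.minAreaRect((C[m][:,:2]*1000).astype(np.float32)))
p,d=eyes.read_camera("scene");C=cloud("scene",d);cv2.imwrite("pics/s1.png",p[:,:,::-1])
m=(abs(C[...,0]-.56)<.09)&(abs(C[...,1]-.08)<.04)&(C[...,2]>.26)&(C[...,2]<.30)
print(m.sum(),np.percentile(C[m],[1,50,99],axis=0),cv2.minAreaRect((C[m][:,:2]*1000).astype(np.float32)))
```

```text
[0.56125823 0.07881691 0.26135392] [ 0.12937286  0.34900288 -2.18995371] 0.5780002533952605
147 [[0.50037522 0.08723809 0.25854971]
 [0.51116826 0.10132541 0.27838488]
 [0.55473704 0.1165656  0.2823529 ]] ((525.7916259765625, 106.71742248535156), (62.57356262207031, 18.672670364379883), 20.915781021118164)
682 [[0.54196226 0.04076702 0.26090907]
 [0.58474425 0.07346713 0.27923017]
 [0.62189701 0.11244524 0.2986994 ]] ((578.1234130859375, 79.99805450439453), (96.11259460449219, 74.69896697998047), 10.254551887512207)
```

View pics/s1.png

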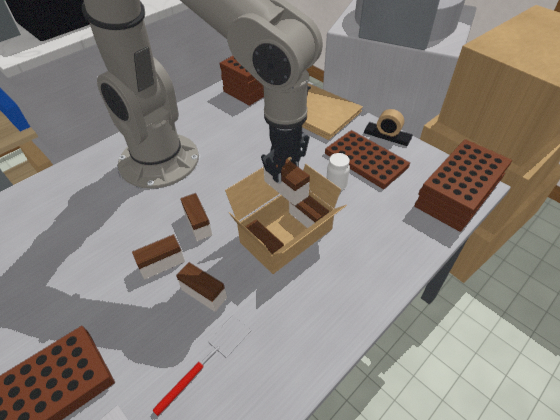

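The held box is upright over the gap at scene px (290,180), and its far end is where it should be. I'll lower it now.

Request:
{"method": "play_rows", "body": {"motion": [{"slide": [0,0,-0.02],"twist": 0},{"slide": [0,0,-0.05],"twist": 0},{"slide": [0,0,-0.08],"twist": 0},{"slide": [0,0,-0.105],"twist": 0},{"slide": [0,0,-0.125],"twist": 0},{"slide": [0,0,-0.145],"twist": 0},{"slide": [0,0,-0.16],"twist": 0},{"slide": [0,0,-0.175],"twist": 0},{"slide": [0,0,-0.185],"twist": 0},{"slide": [0,0,-0.193],"twist": 0},{"slide": [0,0,-0.198],"twist": 0},{"slide": [0,0,-0.198],"twist": 0},{"slide": [0,0,-0.198],"twist": 0}]}}

```text
time_s: 6.3
ee_pos: [0.5615, 0.0802, 0.0637]
ee_rot: [[0.999, -0.052, 0.001], [-0.052, -0.999, 0.0], [0.001, -0.0, -1.0]]
wrist_force: [0.6, 0.1, -2.1]
width: 0.579
grip_force: 63.2
```

Request:
{"method": "play_rows", "body": {"motion": [{"slide": [0,0,-0.001],"twist": 0},{"slide": [0,0,-0.002],"twist": 0},{"slide": [0,0,-0.003],"twist": 0},{"slide": [0,0,-0.003],"twist": 0},{"slide": [0,0,-0.003],"twist": 0}]}}

```text
time_s: 6.8
ee_pos: [0.5615, 0.0802, 0.0615]
ee_rot: [[0.999, -0.052, 0.001], [-0.052, -0.999, 0.0], [0.001, -0.0, -1.0]]
wrist_force: [-7.4, -2.1, 17.5]
width: 0.581
grip_force: 65.3
```

Request:
{"method": "play_rows", "body": {"motion": [{"slide": [0,0,0.001],"twist": 0},{"slide": [0,0,0.001],"twist": 0},{"slide": [0,0,0.001],"twist": 0},{"slide": [0,0,0.001],"twist": 0},{"slide": [0,0,0.001],"twist": 0}], "grip": 0.8}}

```text
time_s: 7.3
ee_pos: [0.5612, 0.0801, 0.0612]
ee_rot: [[0.999, -0.052, -0.0], [-0.052, -0.999, 0.0], [-0.0, -0.0, -1.0]]
wrist_force: [0.1, 0.3, 0.4]
width: 0.8
grip_force: 0.0
```

Request:
{"method": "play_rows", "body": {"motion": [{"slide": [0,0,0.015],"twist": 0},{"slide": [0,0,0.035],"twist": 0},{"slide": [0,0,0.065],"twist": 0},{"slide": [0,0,0.1],"twist": 0},{"slide": [0,0,0.14],"twist": 0},{"slide": [0,0,0.17],"twist": 0},{"slide": [0,0,0.17],"twist": 0}]}}

```text
time_s: 8.0
ee_pos: [0.563, 0.0806, 0.2368]
ee_rot: [[0.999, -0.052, 0.007], [-0.052, -0.999, 0.001], [0.007, -0.002, -1.0]]
wrist_force: [0.3, 0.7, -0.1]
width: 0.803
grip_force: 0.0
```

Request:
{"method": "play_rows", "body": {"motion": [{"slide": [0.002,0.04,0],"twist": 0},{"slide": [0.004,0.085,0],"twist": 0},{"slide": [0.007,0.13,0],"twist": 0},{"slide": [0.009,0.165,0],"twist": 0},{"slide": [0.009,0.18,-0.015],"twist": 0},{"slide": [0.009,0.18,-0.045],"twist": 0},{"slide": [0.009,0.18,-0.07],"twist": 0},{"slide": [0.009,0.18,-0.079],"twist": 0},{"slide": [0.009,0.18,-0.079],"twist": 0}], "grip": 0}}

```text
time_s: 8.9
ee_pos: [0.5696, 0.2593, 0.1512]
ee_rot: [[0.999, -0.053, -0.002], [-0.053, -0.999, -0.001], [-0.002, 0.001, -1.0]]
wrist_force: [0.2, -0.3, 0.7]
width: -0.001
grip_force: 0.0
```

Request:
{"method": "play_rows", "body": {"motion": [{"slide": [-0.001,-0.02,0],"twist": 0},{"slide": [-0.002,-0.035,0],"twist": 0},{"slide": [-0.003,-0.05,0],"twist": 0},{"slide": [-0.003,-0.06,0],"twist": 0},{"slide": [-0.004,-0.07,-0.005],"twist": 0},{"slide": [-0.004,-0.078,-0.011],"twist": 0},{"slide": [-0.004,-0.084,-0.019],"twist": 0},{"slide": [-0.005,-0.088,-0.028],"twist": 0},{"slide": [-0.005,-0.09,-0.036],"twist": 0},{"slide": [-0.005,-0.09,-0.042],"twist": 0},{"slide": [-0.005,-0.09,-0.043],"twist": 0},{"slide": [-0.005,-0.09,-0.043],"twist": 0}]}}

```text
time_s: 10.1
ee_pos: [0.5649, 0.1698, 0.1098]
ee_rot: [[0.999, -0.052, -0.001], [-0.052, -0.999, -0.001], [-0.001, 0.001, -1.0]]
wrist_force: [-8.0, -6.8, 21.8]
width: -0.001
grip_force: 10.9
```

Request:
{"method": "play_rows", "body": {"motion": [{"slide": [0,0,0.03],"twist": 0},{"slide": [0,0,0.07],"twist": 0},{"slide": [-0.001,-0.03,0.105],"twist": 0},{"slide": [-0.003,-0.07,0.12],"twist": 0},{"slide": [-0.005,-0.115,0.12],"twist": 0},{"slide": [-0.008,-0.16,0.12],"twist": 0},{"slide": [-0.01,-0.205,0.12],"twist": 0},{"slide": [-0.013,-0.245,0.12],"twist": 0},{"slide": [-0.013,-0.27,0.11],"twist": 0},{"slide": [-0.013,-0.27,0.08],"twist": 0},{"slide": [-0.013,-0.27,0.055],"twist": 0},{"slide": [-0.013,-0.27,0.043],"twist": 0},{"slide": [-0.013,-0.27,0.043],"twist": 0}]}}

```text
time_s: 11.4
ee_pos: [0.5514, -0.0993, 0.1507]
ee_rot: [[0.999, -0.051, -0.003], [-0.051, -0.999, 0.001], [-0.003, -0.0, -1.0]]
wrist_force: [0.4, -0.7, -0.2]
width: -0.001
grip_force: 0.0
```

Request:
{"method": "play_rows", "body": {"motion": [{"slide": [0.001,0.02,0],"twist": 0},{"slide": [0.002,0.035,0],"twist": 0},{"slide": [0.003,0.05,0],"twist": 0},{"slide": [0.003,0.06,0],"twist": 0},{"slide": [0.004,0.07,-0.005],"twist": 0},{"slide": [0.004,0.078,-0.011],"twist": 0},{"slide": [0.004,0.084,-0.019],"twist": 0},{"slide": [0.005,0.088,-0.028],"twist": 0},{"slide": [0.005,0.09,-0.036],"twist": 0},{"slide": [0.005,0.09,-0.042],"twist": 0},{"slide": [0.005,0.09,-0.043],"twist": 0},{"slide": [0.005,0.09,-0.043],"twist": 0}]}}

```text
time_s: 12.6
ee_pos: [0.5571, -0.0096, 0.1098]
ee_rot: [[0.999, -0.052, -0.0], [-0.052, -0.999, 0.0], [-0.0, -0.0, -1.0]]
wrist_force: [-8.3, 3.7, 21.1]
width: 0.003
grip_force: 10.0
```

Request:
{"method": "play_rows", "body": {"motion": [{"slide": [0,0,0.03],"twist": 0},{"slide": [0,0,0.065],"twist": 0},{"slide": [0.02,0.01,0.095],"twist": 0},{"slide": [0.055,0.03,0.11],"twist": 0},{"slide": [0.09,0.05,0.11],"twist": 0},{"slide": [0.125,0.068,0.11],"twist": 0},{"slide": [0.15,0.08,0.1],"twist": 0},{"slide": [0.156,0.082,0.07],"twist": 0},{"slide": [0.156,0.082,0.04],"twist": 0},{"slide": [0.156,0.082,0.028],"twist": 0},{"slide": [0.156,0.082,0.028],"twist": 0}]}}

```text
time_s: 13.7
ee_pos: [0.7121, 0.0715, 0.1351]
ee_rot: [[0.999, -0.053, -0.004], [-0.053, -0.999, -0.001], [-0.003, 0.001, -1.0]]
wrist_force: [-0.2, 0.5, -0.6]
width: 0.001
grip_force: 0.0
```

Run:
```python
from h import *
p,d=eyes.read_camera("scene");print(sense()["ee_pos"],sense()["wrist_force"])
cv2.imwrite("pics/s2.png",cv2.resize(p[120:290,180:400,::-1],None,fx=3,fy=3))
```

```text
[0.71299557 0.07162848 0.13708798] [ 0.64467034 -0.14611927  0.25719702]
```

View pics/s2.png

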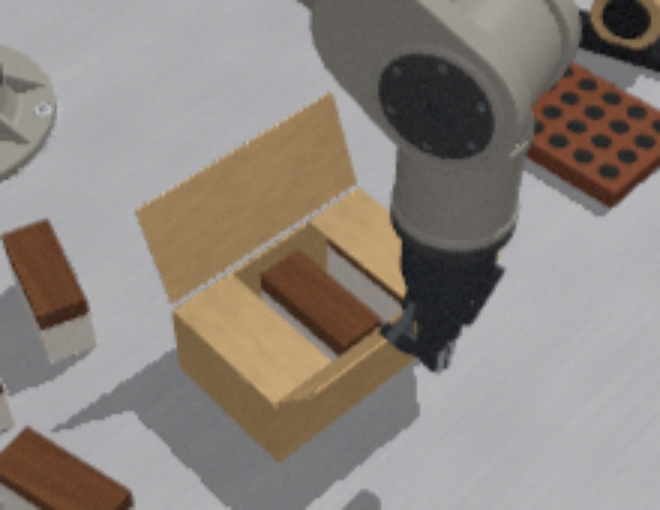

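Both end flaps lie flat, at crop px (250,345) and (370,240). The box stands in the gap at crop px (320,300), and the gripper is outside the far flap.

Request:
{"method": "play_rows", "body": {"motion": [{"slide": [-0.02,0.001,0.003],"twist": 0},{"slide": [-0.037,0.002,0.006],"twist": 0},{"slide": [-0.052,0.003,0.012],"twist": 0},{"slide": [-0.064,0.003,0.015],"twist": 0},{"slide": [-0.079,0.004,0.014],"twist": 0},{"slide": [-0.091,0.005,0.007],"twist": 0},{"slide": [-0.1,0.005,-0.004],"twist": 0},{"slide": [-0.104,0.005,-0.014],"twist": 0},{"slide": [-0.105,0.005,-0.022],"twist": 0},{"slide": [-0.105,0.005,-0.025],"twist": 0},{"slide": [-0.105,0.005,-0.025],"twist": 0},{"slide": [-0.105,0.005,-0.025],"twist": 0}]}}

```text
time_s: 14.95
ee_pos: [0.6079, 0.0771, 0.1128]
ee_rot: [[0.999, -0.052, -0.002], [-0.052, -0.999, -0.0], [-0.002, 0.0, -1.0]]
wrist_force: [-13.6, -1.7, 24.7]
width: -0.001
grip_force: 11.9
```

Request:
{"method": "play_rows", "body": {"motion": [{"slide": [0,0,0.03],"twist": 0},{"slide": [0,0.01,0.07],"twist": 0},{"slide": [-0.01,0.02,0.11],"twist": 0},{"slide": [-0.035,0.03,0.13],"twist": 0},{"slide": [-0.075,0.04,0.135],"twist": 0},{"slide": [-0.115,0.05,0.135],"twist": 0},{"slide": [-0.15,0.05,0.135],"twist": 0},{"slide": [-0.175,0.05,0.135],"twist": 0},{"slide": [-0.185,0.05,0.135],"twist": 0},{"slide": [-0.185,0.05,0.135],"twist": 0},{"slide": [-0.185,0.05,0.12],"twist": 0},{"slide": [-0.185,0.05,0.095],"twist": 0},{"slide": [-0.185,0.05,0.075],"twist": 0},{"slide": [-0.185,0.05,0.066],"twist": 0},{"slide": [-0.185,0.05,0.066],"twist": 0}]}}

```text
time_s: 16.45
ee_pos: [0.4235, 0.127, 0.1773]
ee_rot: [[0.999, -0.053, -0.002], [-0.053, -0.999, -0.0], [-0.002, 0.001, -1.0]]
wrist_force: [0.3, -0.1, 0.2]
width: -0.001
grip_force: 0.0
```

Run:
```python
from h import *
p,d=eyes.read_camera("scene");print(sense()["ee_pos"],sense()["wrist_force"],sense()["qpos"])
cv2.imwrite("pics/s3.png",cv2.resize(p[120:290,180:400,::-1],None,fx=3,fy=3))
```

```text
[0.42384197 0.12719717 0.17820098] [1.69570039 0.61045965 1.18206811] [-0.20209239  0.14525663 -0.25350483  2.16472452  0.04836902  0.83750184
 -2.10879256]
```

View pics/s3.png

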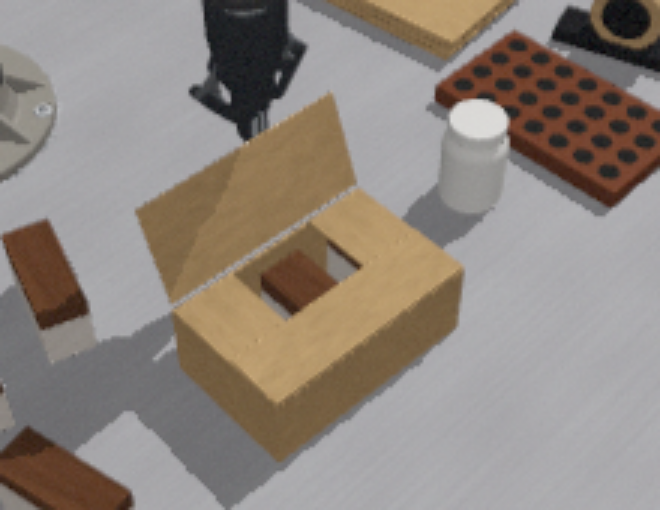

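Three flaps are flat and the gripper stands outside the near flap at crop px (255,125). I'll close the last flap now.

Request:
{"method": "play_rows", "body": {"motion": [{"slide": [0.02,-0.001,0.003],"twist": 0},{"slide": [0.035,-0.002,0.008],"twist": 0},{"slide": [0.052,-0.003,0.012],"twist": 0},{"slide": [0.072,-0.004,0.011],"twist": 0},{"slide": [0.091,-0.005,0.004],"twist": 0},{"slide": [0.106,-0.005,-0.008],"twist": 0},{"slide": [0.118,-0.006,-0.023],"twist": 0},{"slide": [0.124,-0.006,-0.035],"twist": 0},{"slide": [0.127,-0.006,-0.048],"twist": 0},{"slide": [0.128,-0.006,-0.058],"twist": 0},{"slide": [0.128,-0.006,-0.062],"twist": 0},{"slide": [0.128,-0.006,-0.062],"twist": 0},{"slide": [0.128,-0.006,-0.062],"twist": 0}]}}

```text
time_s: 17.8
ee_pos: [0.5509, 0.1212, 0.1165]
ee_rot: [[0.999, -0.052, 0.0], [-0.052, -0.999, 0.0], [0.0, -0.0, -1.0]]
wrist_force: [0.9, -0.2, 0.2]
width: -0.002
grip_force: 0.0
```

Request:
{"method": "play_rows", "body": {"motion": [{"slide": [0,0,0.02],"twist": 0},{"slide": [0,0,0.05],"twist": 0},{"slide": [0,0,0.09],"twist": 0},{"slide": [-0.02,-0.03,0.13],"twist": 0},{"slide": [-0.04,-0.07,0.17],"twist": 0},{"slide": [-0.05,-0.11,0.2],"twist": 0},{"slide": [-0.05,-0.155,0.21],"twist": 0},{"slide": [-0.05,-0.2,0.21],"twist": 0},{"slide": [-0.05,-0.245,0.21],"twist": 0},{"slide": [-0.05,-0.29,0.21],"twist": 0},{"slide": [-0.05,-0.32,0.21],"twist": 0},{"slide": [-0.05,-0.33,0.21],"twist": 0},{"slide": [-0.05,-0.33,0.21],"twist": 0}]}}

```text
time_s: 19.1
ee_pos: [0.5008, -0.2098, 0.3263]
ee_rot: [[0.999, -0.054, 0.0], [-0.054, -0.999, -0.0], [0.0, 0.0, -1.0]]
wrist_force: [0.5, 1.2, 0.5]
width: 0.001
grip_force: 0.0
```

Run:
```python
from h import *
p,d=eyes.read_camera("scene");C=cloud("scene",d);cv2.imwrite("pics/s4.png",p[:,:,::-1])
p,d=eyes.read_camera("top");C=cloud("top",d)
c0=np.array([.561,.08]);t=-.052;R=np.array([[np.cos(t),-np.sin(t)],[np.sin(t),np.cos(t)]])
Q=C.reshape(-1,3).copy();Q[:,:2]=(Q[:,:2]-c0)@R
for X in(-60,-20,20,50):
  for Y in(-100,0,100):
    m=(abs(Q[:,0]-X/1e3)<.012)&(abs(Q[:,1]-Y/1e3)<.015)&(Q[:,2]<.25);print(X,Y,m.sum(),np.median(Q[m,2]).round(4),end=" | ")
print(sense()["time_s"])
```

```text
-60 -100 129 0.099 | -60 0 128 0.0993 | -60 100 127 0.0991 | -20 -100 125 0.0992 | -20 0 124 0.0994 | -20 100 128 0.0992 | 20 -100 119 0.0989 | 20 0 120 0.099 | 20 100 119 0.0987 | 50 -100 124 0.0959 | 50 0 121 0.0962 | 50 100 120 0.0956 | 19.2
```

View pics/s4.png

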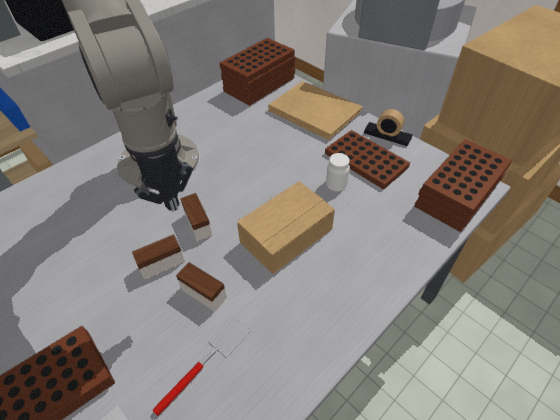

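The carton at scene px (286,225) is closed flat, with the near flap at 99 mm throughout. The bystanders have not moved and the arm is clear.

```bash
python3 -c "
from station import ticket;print(ticket.finish_job())"
```

```text
the job is handed in; nothing more can be done
None
```

The praline box is upright on the carton's floor between the two packed boxes, all four flaps were folded flat in the order asked, and the job was handed in at about 19 s with the arm clear (no verdict came back).

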